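Play the next comb on the reed-tuning stand

ROBOT

A 6-joint arm with a two-finger parallel gripper is mounted at the origin on a cart in front of the work surface, level with it; the furniture and walls round the work are solid. World frame = base frame: x ahead of the robot, y to its left, z up, the work surface at z = 0. Lengths are in mm, angles in rad, forces in N, time in s.
With the tool pointing down it reaches from about 325 to 775 mm from the base axis. Payload 5.5 kg.
Tool frame: the origin (TCP) lies at the very end of the fingers, on their centre line; the grasp point (between the pads) lies 19 mm behind it (env.tcp_to_grasp is the distance from the TCP to the grasp point, in mm); z points along the fingers, y is the direction in which the jaws open and shut (so a half turn about z gives the same grasp; the last joint's range is limited). The gripper opens to 88 mm and grips with 3 to 60 N. Pads are 20 mm wide; open, the fingers measure 115 mm over their backs; the gripper's body (75 mm by 178 mm) begins 61 mm behind the grasp point.
Start: joints at [-1.227, 0.091, 1.231, -0, 1.82, -0.057], TCP at [234.094, -552.464, 222.631] pointing down, gripper open.
Joint ranges: [-2.87, 2.87], [-0.86, 2.18], [0.17, 2.46], [-1.51, 4.65], [0.06, 2.69], [-2.65, 2.65]. Speed limits (rad/s): [2.57, 2.57, 3.01, 3.14, 3.14, 3.14].

INTERFACE

Orientations are given as a unit quaternion [w, x, y, z].
In Python, from bench import state, read_camera, env gives the robot as it stands. The module is installed in compiled form; this text tells all that it offers.
- The arm moves only by the tool move_arm, never from a script. Its argument "rows" is a list of rows, each a list of 5 numbers: the shift along the tool's x, y, z in m, then the turn about the tool's z in degrees, then the closure, from 0 (fully open) to 1 (shut). In form: [[dx, dy, dz, twist, gripper], ...]. A call has 1 to 5 rows; each row is the pose to reach, as a shift and turn from the pose commanded when the call began, along the tool's axes at that moment; what a row does not reach only later rows make up. A row lasts 1/10 s, in which the tool goes at most 50 mm and 8.59 degrees, less where a joint would pass 70% of its speed; a pose out of reach is approached as far as the arm can. A call with a gripper value outside its range is refused whole. The fingers move at their own pace and stop on an object; "force" is the grip in N (left out, the last holds). Time passes only in rows, so rows that repeat a pose let the fingers close. It gives the time, the measured TCP pose, the force and the opening at its end, in the units of the state.
- state(): the state, without advancing time (a new reading comes with each control period).
- read_camera(name): name is "scene" or "side" or "wrist"; returns a dict with "image" (384x512x3 uint8, red, green, blue), "fx", "fy", "cx", "cy" (pixels), "pose" (4x4, takes a point from camera to world coordinates). Camera axes: x right, y up, looking along -z (the intrinsics and any distortion apply to the point x, -y, -z); pixel columns grow to the right and rows downward; lengths in mm; the calibration is good to about 2 mm. A picture is of the moment at which its call begins. There is no depth.
- env.close_job(): hands the job in, once; it reports no verdict.
The state is a dict: "clock": time; "joint_pos": joint angles; "qd": joint speeds; "effort": joint torques, N m; "eef_pos": TCP position; "orientation": TCP orientation; "ft_force": force on the tool from outside, world axes, zero at the start; "moment": the same for the moment, N m; "gripper_width": finger opening in mm.
Only numpy, scipy, OpenCV 4.12 (cv2) and the standard library are available. Lean on these libraries where they do the work, as an engineer would, in place of code of your own. Each camera call takes 0.05 s, during which the arm holds its last target. There are 200 camera calls.

TASK

Turn the round table of the reed-tuning stand by its upright black knob until the clamped comb unit is at the microphone and the detent has clicked in, then let go of the knob. Next, with the gripper, pull the spring-return air slide out by its upright grip until the yellow pointer stands at the red index on the scale (never more than a centimetre past it) and keep holding it there so that the note can be read: the program finishes while still holding the slide at the index. Leave the loose things on the desk where they are.

Things in the scene. Friction and masses are not known exactly. Their poses are not given: they have to be found in the camera images.
- stand: Tuning stand: grey wind chest fixed on the desk, 130 mm wide (x), 36 mm high, y = -140 to +270 mm. Origin: on the desk under the table's axis. Its +y (about the robot's left) runs from the table past the shutter housing (70 x 42 mm, y = 108 to 150 mm, top at 56 mm) to the air slide. At its -y end a 42 x 22 mm detent block (y = -116 to -138 mm, top at 56 mm). Heights are above the desk.
- microphone (a point): Tip of the small black microphone that marks the playing station; at x = 20, y = 100 mm of the stand, 90 mm above the desk. Its thin stalk rises from the shutter housing at x = 26, y = 122 mm; nothing of it is higher than 98 mm.
- table (a joint): Angle of the round aluminium table (196 mm diameter, top 50 mm above the desk) about the vertical through the stand's origin; rad, counter-clockwise from above positive, range -0.5 to 3.64, starts 0.8 to 2.3. 0: comb unit at the microphone, in its detent. A second detent (empty nest there) is at 3.14. Elsewhere light friction (1 N at the knob) keeps it where it is left.
- detent (a point): Axis of the fixed-place spring roller (12 mm) at the table's rim, stand's -y side. It seats between two lugs on the rim when the table is at 0. From about 0.2 to 0.1 rad it must climb a lug, which takes about 8 N at the knob; then it snaps in, centres the table to about 0.01 rad and holds it there.
- loaded_comb: Comb unit clamped in one of the table's two nests (the other is empty): black comb with a metal plate on top, 164 x 20 x 30 mm, long axis y. Origin under its middle, 34.5 mm from the table's axis; it turns with the table. Its top is about 83 mm above the desk.
- knob (a point): Middle of the table's upright black round knob: 18 mm diameter, 34 mm tall, from 72 to 106 mm above the desk, on a 10 mm steel post. It does not spin. It stands 78 mm from the table's axis, outside the empty nest, opposite the comb unit: for table angle a at 78*(sin a, -cos a) mm in the stand's frame, so at the stand's -y side when the table is at 0.
- air_slide (a joint): How far the air slide is pulled out, m: 0 shut, end stop at 0.055. It moves straight along the stand's +y. A spring pulls it shut: about 5.5 N to start it, 180 N/m more on the way out (13 N at 40 mm). Let go, it snaps shut.
- grip (a point): Middle of the slide's upright black grip, 84 mm above the desk. The grip is 28 mm across (stand's x), 16 mm in the pulling direction (stand's y), and free from 51 to 105 mm above the desk. Shut, it stands at x = 0, y = 200 mm of the stand.
- pointer (a point): Tip of the slide's yellow pointer, beside the scale: x = -37.6 mm of the stand, y = 200 mm plus the slide's travel (level with the middle of the grip), 39 mm above the desk.
- index: Red index rider, 16 x 8 x 7 mm with a white line over its middle, clamped on the scale on the robot's side of the slide, at 20 to 42 mm of travel. Origin: middle of its underside; axes as the stand's. The pointer is at the index when both have the same y in the stand's frame; it must stay within the 8 mm that the index measures along y (4 mm either way).
- bare_comb: Loose bystander: black bare comb, 26 x 152 x 14 mm, lying at the left of the stand; origin under its middle, long axis y.
- brush: Loose bystander: small red dusting brush, 11 x 154 x 9 mm, left of the bare comb; origin under its middle, long axis y.
- dropper: Loose bystander: clear dropper bottle, 25 mm diameter, 84 mm tall, standing behind the table; origin under its middle.

How it is judged:
By the outcome, as a careful person would: the job done as asked, in the order asked, and still so for the second after the job is handed in, while the arm keeps its last pose, push and grip.
It also fails if it takes over 45 s, if anything falls off the work surface, if the arm or the gripper's body presses on something with over 40 N, if the wrist force passes 120 N, or if a joint passes its speed limit or range.

## Working session

There is one attempt and no reset: what is moved stays moved. The work goes in short steps, Python scripts to look and compute and a tool call to move; the robot and the scene stay as the last step left them, time stands still between calls to the robot, and variables do not carry over. Pictures are saved under pics/ and viewed, about 8 in all and at most 12, crops included, and the job is handed in when it is done.

Besides the shell and the picture viewer there is one more tool, called after "Emit:" in YAML: its name, and indented under it one key for each argument. move_arm: Moves the arm, as the interface text tells. Its arguments: {"type":"object","properties":{"rows":{"type":"array"},"force":{"type":"number"}},"required":["rows"]}

```bash
mkdir -p pics
cat > h.py <<'E'
import numpy as np, cv2
from bench import state, read_camera, env
def snap(n,f=None):
    c=read_camera(n)
    if f: cv2.imwrite('pics/'+f,c['image'][:,:,::-1])
    return c
def ray(c,u,v):
    d=np.array([(u-c['cx'])/c['fx'],-(v-c['cy'])/c['fy'],-1.]); P=np.array(c['pose']); return P[:3,3],P[:3,:3]@d
def onz(c,u,v,z):
    o,d=ray(c,u,v); return o+d*(z-o[2])/d[2]
def proj(c,p):
    P=np.array(c['pose']); q=P[:3,:3].T@(np.array(p)-P[:3,3]); return c['cx']+c['fx']*q[0]/-q[2], c['cy']-c['fy']*q[1]/-q[2]
E
python3 - <<'E'
from h import *
a=snap('scene'); b=snap('side')
cv2.imwrite('pics/a.png',a['image'][:,:,::-1]);cv2.imwrite('pics/b.png',b['image'][:,:,::-1])
for c in (a,b): print({k:c[k] for k in c if k!='image'})
print(state())
E
```

```text
{'fx': 363.9549621916568, 'fy': 363.9549621916568, 'cx': 258.0407298237606, 'cy': 192.6945647573546, 'pose': array([[-7.56826756e-01,  2.95993369e-01, -5.82753109e-01,
         4.00628261e+01],
       [-6.53272647e-01, -3.13677703e-01,  6.89087184e-01,
         4.84038445e+02],
       [ 2.11685808e-02,  9.02216285e-01,  4.30764050e-01,
         4.31933117e+02],
       [ 0.00000000e+00,  0.00000000e+00,  0.00000000e+00,
         1.00000000e+00]])}
{'fx': 468.1859214866069, 'fy': 468.1859214866069, 'cx': 251.717262135179, 'cy': 187.7070245602456, 'pose': array([[ 8.98772043e-01,  2.16391107e-01, -3.81292151e-01,
         1.05536313e+02],
       [-4.38400720e-01,  4.36273147e-01, -7.85792943e-01,
        -9.94730730e+02],
       [-3.69107839e-03,  8.73407482e-01,  4.86976125e-01,
         6.41435177e+02],
       [ 0.00000000e+00,  0.00000000e+00,  0.00000000e+00,
         1.00000000e+00]])}
{'clock': 0.1, 'joint_pos': array([-1.22670876e+00,  9.17745371e-02,  1.23175860e+00, -2.04321690e-05,
        1.81977189e+00, -5.67450350e-02]), 'qd': array([-0.00034873, -0.00084075, -0.00382969,  0.00016472, -0.00119325,
        0.0020631 ]), 'effort': array([ 4.09656175e-03, -4.47855127e+01, -4.07570171e+01,  7.01416167e-02,
        2.83405068e-02, -1.35510218e-04]), 'eef_pos': array([ 233.99140491, -552.21372011,  221.62922025]), 'orientation': array([-8.45947293e-04,  9.79983927e-01,  1.99074784e-01, -1.32387844e-04]), 'ft_force': array([ 0.45300701, -0.63115553,  0.77385153]), 'moment': array([-0.00546129, -0.01526596, -0.04396419]), 'gripper_width': 87.6239633322947}
```

View pics/a.png

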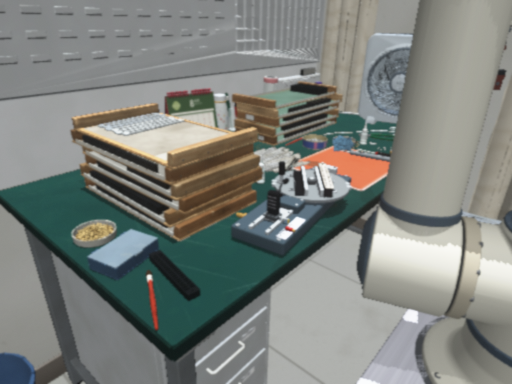

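View pics/b.png

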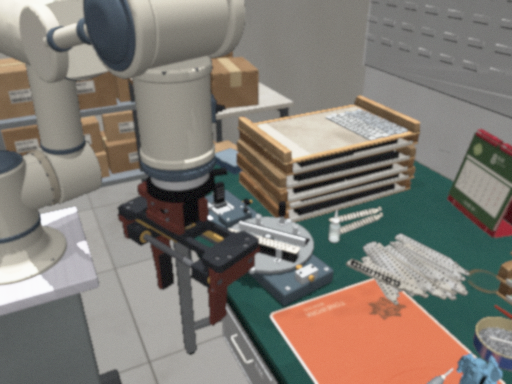

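The scene view shows the stand around (290,205): grip at about (273,200), red index (290,227), and the table at (315,185). In the side view the gripper covers part of it. I'll take enlarged crops next.

Run:
```python
import cv2,numpy as np
a=cv2.imread('pics/a.png')[150:260,220:370];b=cv2.imread('pics/b.png')[165:315,190:350]
a=cv2.resize(a,(750,550),interpolation=3)
b=cv2.resize(b,(640,600),interpolation=3)
cv2.imwrite('pics/ac.png',a);cv2.imwrite('pics/bc.png',b)
```

```text
(no output)
```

View pics/ac.png

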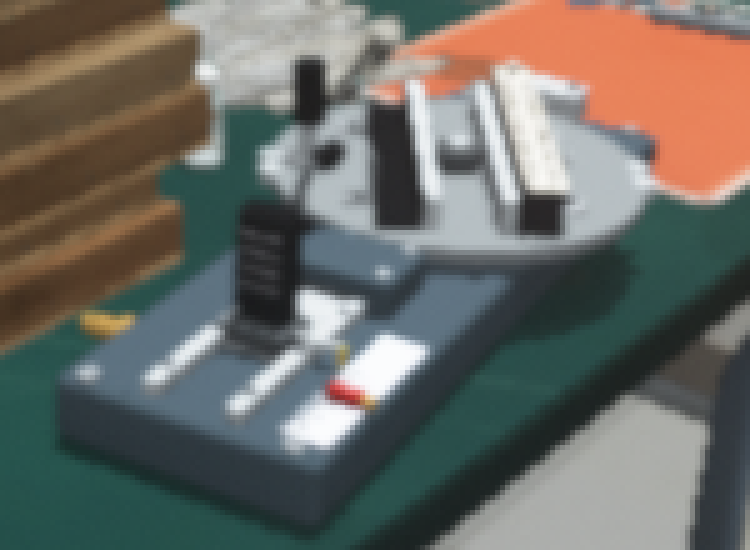

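View pics/bc.png

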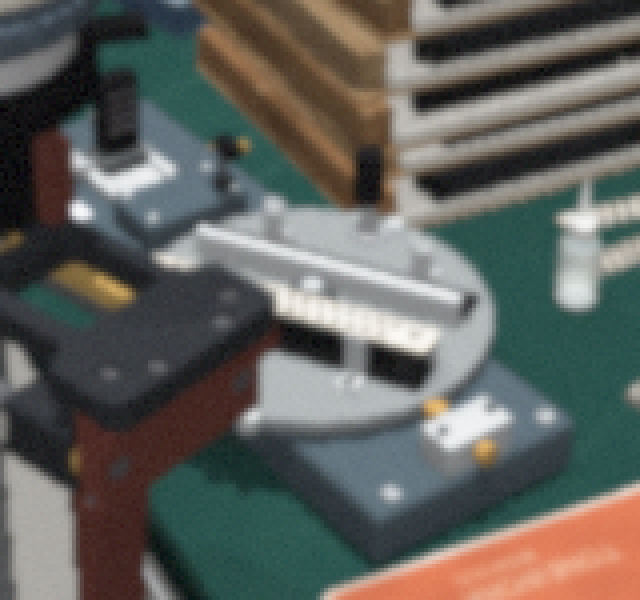

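Scene crop: knob at about px (282,162–174), grip top (273.6,191.6), red index (289,228). Chest +y corners are at (232,226) and (283.5,248). Side crop: knob top (282.5,202), grip (219.5,182.5–205). Chest -y corners are at (284,295) and (333,272).

Run:
```python
from h import *
a=snap('scene');b=snap('side')
def tri(p,q):
    o1,d1=ray(a,*p);o2,d2=ray(b,*q);d1/=np.linalg.norm(d1);d2/=np.linalg.norm(d2)
    s=np.linalg.lstsq(np.c_[d1,-d2],o2-o1,rcond=None)[0]
    x,y=o1+s[0]*d1,o2+s[1]*d2;return ((x+y)/2).round(1),np.linalg.norm(x-y).round(1)
print('knobmid',tri((282,168),(282.5,209)))
print('gripmid~',tri((273.6,203),(219.5,193)))
for n,u,v,z in [('grip top',273.6,192.5,105),('+y far',232,226,36),('+y near',283.5,248,36),('index',289,228,40),('knobtop',282,162.5,106)]: print(n,onz(a,u,v,z).round(1))
for n,u,v,z in [('-y near',284,295,36),('-y far',333,272,36),('griptop',219.5,184,105),('knobtop',282.5,203,106),('hub',268,236,60)]: print('side',n,onz(b,u,v,z).round(1))
A=onz(a,232,226,36);B=onz(a,283.5,248,36);C=onz(b,284,295,36);D=onz(b,333,272,36)
for P in (A-D,B-C,A-B,D-C): print(np.linalg.norm(P),np.degrees(np.arctan2(P[1],P[0])))
```

```text
knobmid (array([ 557.5, -220.6,   87.8]), np.float64(0.6))
gripmid~ (array([465.9, -71.3,  75.3]), np.float64(1.8))
grip top [459.3 -62.  105. ]
+y far [509.   12.1  36. ]
+y near [379.    3.7  36. ]
index [411.6 -58.   40. ]
knobtop [ 552.6 -212.9  106. ]
side -y near [ 452.3 -417.3   36. ]
side -y far [ 573.4 -402.2   36. ]
side griptop [464.6 -78.6 105. ]
side knobtop [ 555.4 -223.7  106. ]
side hub [ 498.6 -263.9   60. ]
419.28643143683115 98.83470851175757
427.3403368616697 99.87480544218138
130.32000910147687 3.704814158256569
122.09602345097996 7.11273506274926
```

```bash
cat >> h.py <<'E'
from scipy.spatial.transform import Rotation as R
def go(x,y,z,yaw=None):
    "shift in tool axes (m) from measured pose and twist (deg); yaw = wanted world angle of tool y"
    s=state();q=s['orientation'];r=R.from_quat([q[1],q[2],q[3],q[0]])
    d=r.inv().apply(np.array([x,y,z])-s['eef_pos'])/1000
    ty=r.apply([0,1,0]);cur=np.degrees(np.arctan2(ty[1],ty[0]))
    t=0 if yaw is None else -((yaw-cur+180)%360-180)
    print('shift',d.round(4),'twist',round(t,1),'yaw',cur.round(1),'j6',np.degrees(s['joint_pos'][5]).round(1),'clk',s['clock'])
E
python3 - <<'E'
from h import *
b=snap('side')
p=onz(b,290,214,0);print('stack corner',p.round(0))
for z in (60,90,120,150): print(z,onz(b,286,163,z).round(0),proj(b,[p[0],p[1],z]))
go(530,-235,240,-67)
E
```

```text
stack corner [ 635. -127.    0.]
60 [710.  29.  60.] (np.float64(290.86982965299205), np.float64(193.63005503122488))
90 [679. -24.  90.] (np.float64(291.3212886924941), np.float64(183.0576449522172))
120 [648. -77. 120.] (np.float64(291.7843438086425), np.float64(172.2136742954248))
150 [ 616. -129.  150.] (np.float64(292.25944759542665), np.float64(161.0875440721573))
shift [ 0.3963 -0.1767 -0.0177] twist -0.0 yaw -67.0 j6 -3.2 clk 0.25
```

Emit:
move_arm:
  rows:
    - [0.045, -0.02, -0.01, 0, 0]
    - [0.09, -0.04, -0.02, 0, 0]
    - [0.135, -0.06, -0.02, 0, 0]
    - [0.18, -0.08, -0.02, 0, 0]
    - [0.225, -0.1, -0.02, 0, 0]

```text
clock: 0.75
eef_pos: [403.2, -371.0, 242.8]
orientation: [0.0, 0.98, 0.199, 0.0]
ft_force: [0.2, -0.4, 0.2]
gripper_width: 87.8
```

Emit:
move_arm:
  rows:
    - [0.043, -0.019, 0, 0, 0]
    - [0.086, -0.038, 0, 0, 0]
    - [0.128, -0.057, 0, 0, 0]
    - [0.17, -0.076, 0, 0, 0]
    - [0.17, -0.076, 0, 0, 0]

```text
clock: 1.25
eef_pos: [531.9, -231.9, 241.9]
orientation: [-0.001, 0.979, 0.202, 0.0]
ft_force: [-0.7, -0.4, 0.2]
gripper_width: 87.2
```

Run:
```python
from h import *
c=snap('wrist');im=c['image'][:,:,::-1]
cv2.imwrite('pics/w1.png',im)
print({k:c[k] for k in c if k!='image'}, state()['eef_pos'])
go(530,-235,240,-67)
```

```text
{'fx': 292.21356056790245, 'fy': 292.21356056790245, 'cx': 251.85634759849404, 'cy': 193.2800484835952, 'pose': array([[ 3.97144649e-01,  8.82338806e-01,  2.52496257e-01,
         6.02458205e+02],
       [-9.17753609e-01,  3.82449153e-01,  1.07055868e-01,
        -2.02632345e+02],
       [-2.10743252e-03, -2.74246016e-01,  9.61657258e-01,
         4.03253960e+02],
       [ 0.00000000e+00,  0.00000000e+00,  0.00000000e+00,
         1.00000000e+00]])} [ 530.39935859 -234.04193437  242.01630106]
shift [-0.0007  0.0007  0.002 ] twist 0.2 yaw -66.8 j6 39.6 clk 1.3
```

View pics/w1.png

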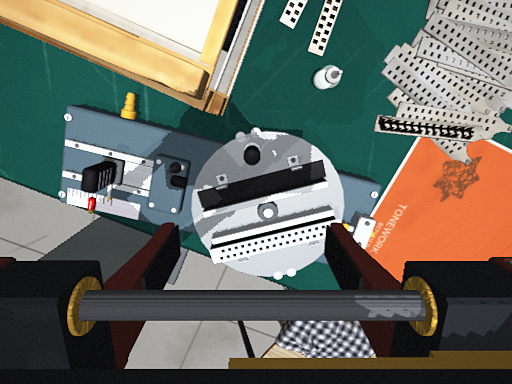

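The wrist view shows the knob top at about (252,155), the hub at (268,211), the grip top near (90,180), the red index at (91,206), and chest corners at (68,106), (61,206) and (382,180).

Run:
```python
from h import *
c=snap('wrist');im=c['image'].astype(int)
k=onz(c,252,154,106);print('knob',k.round(1))
h=onz(c,268,210,62);print('hub',h.round(1))
P=[onz(c,*p,36) for p in ((68,106),(61,206),(382,180))];print(np.array(P).round(1))
for a,b in ((0,1),(2,0)): d=P[a]-P[b];print(np.linalg.norm(d),np.degrees(np.arctan2(d[1],d[0])))
m=(im[...,0]>150)&(im[...,1]<70)&(im[...,2]<70);v,u=np.nonzero(m[190:220,70:110]);print('index px',u.mean()+70,v.mean()+190,len(u),onz(c,u.mean()+70,v.mean()+190,43).round(1))
# table: bright grey outline -> ellipse
g=im.min(2);sat=im.max(2)-g
m=((g>120)&(sat<25)).astype(np.uint8)*255;m[:,:190]=0;m[:,350:]=0;m[:128]=0;m[285:]=0
m=cv2.morphologyEx(m,cv2.MORPH_CLOSE,np.ones((25,25)))
cs=max(cv2.findContours(m,0,1)[0],key=cv2.contourArea)
e=cv2.fitEllipse(cv2.convexHull(cs));print(e,onz(c,*e[0],50).round(1))
d=k-h;print(np.hypot(*d[:2]),np.degrees(np.arctan2(d[1],d[0])))
```

```text
knob [ 561.1 -221.8  106. ]
hub [ 499.3 -269.9   62. ]
[[ 517.2    0.8   36. ]
 [ 388.1  -20.6   36. ]
 [ 587.1 -393.1   36. ]]
130.7835845658898 9.431517732057536
400.09304567188235 -79.9319310151332
index px 89.52173913043478 201.43478260869566 46 [413.  -56.6  43. ]
((260.69219970703125, 213.31007385253906), (156.56610107421875, 180.235107421875), 42.01931381225586) [ 487.9 -265.4   50. ]
78.26942724902531 37.898026355950456
```

Run:
```python
from h import *
go(560,-221.5,76,-52)
```

```text
shift [ 0.0338 -0.0009  0.1662] twist -14.9 yaw -66.9 j6 39.6 clk 1.35
```

Emit:
move_arm:
  rows:
    - [0.017, 0, 0.03, -8, 0.45]
    - [0.034, -0.001, 0.06, -15, 0.45]
    - [0.034, -0.001, 0.09, -15, 0.45]
    - [0.034, -0.001, 0.115, -15, 0.45]
    - [0.034, -0.001, 0.115, -15, 0.45]
  force: 20

```text
clock: 1.85
eef_pos: [557.2, -222.7, 122.9]
orientation: [-0.003, 0.946, 0.324, -0.003]
ft_force: [-0.7, 0.5, 0.3]
gripper_width: 51.5
```

Run:
```python
from h import *
go(560,-221.5,76,-52)
c=snap('wrist');im=c['image'][:,:,::-1].copy()
cv2.circle(im,tuple(int(round(t)) for t in proj(c,[560,-221.5,106])),4,(0,0,255),1)
p=state()['eef_pos'];cv2.circle(im,tuple(int(round(t)) for t in proj(c,[p[0],p[1],106])),3,(0,255,0),1)
cv2.imwrite('pics/w2.png',im);print(state()['gripper_width'])
```

```text
shift [0.0032 0.0011 0.0469] twist -0.2 yaw -52.2 j6 27.1 clk 1.85
49.18664798632873
```

View pics/w2.png

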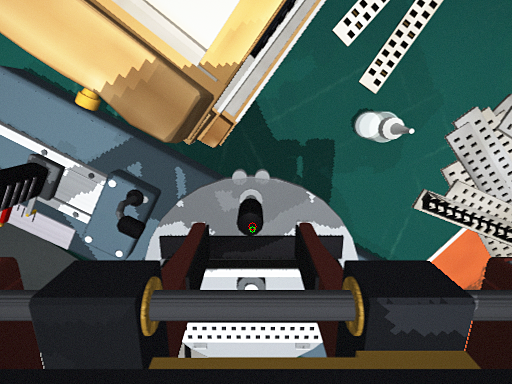

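The knob (251,198–235) sits centred between the fingers, and the predicted mark falls on its top. Next I descend and close.

Emit:
move_arm:
  rows:
    - [0.002, 0.001, 0.025, 0, 0.45]
    - [0.002, 0.001, 0.047, 0, 0.45]
    - [0.002, 0.001, 0.047, 0, 1]
    - [0.002, 0.001, 0.047, 0, 1]
    - [0.002, 0.001, 0.047, 0, 1]
  force: 20

```text
clock: 2.4
eef_pos: [563.1, -222.5, 83.5]
orientation: [0.001, 0.946, 0.325, 0.001]
ft_force: [-1.7, 2.1, 0.9]
gripper_width: 27.9
```

Emit:
move_arm:
  rows:
    - [0, 0, 0, 0, 1]
    - [0, 0, 0, 0, 1]

```text
clock: 2.6
eef_pos: [563.0, -222.0, 82.7]
orientation: [0.001, 0.946, 0.325, 0.001]
ft_force: [-0.8, -0.3, 5.5]
gripper_width: 17.8
```

Run:
```python
from h import *
s=state();print(s['eef_pos'],s['ft_force'],s['gripper_width'])
q=s['orientation'];r=R.from_quat([q[1],q[2],q[3],q[0]])
O=np.array([499,-270.5]);psi=9.8
p=s['eef_pos'][:2]-O;a0=np.degrees(np.arctan2(p[1],p[0]));print(np.hypot(*p),a0,'a',a0-psi+90)
ty=r.apply([0,1,0]);yaw=np.degrees(np.arctan2(ty[1],ty[0]));print('yaw',yaw)
# arc steps: calls of 5 rows, 7deg each, in tool frame at call start
a=a0;end=psi-90
while a>end+.1:
    rows=[];y0=yaw
    rr=R.from_euler('z',-(a0-a),degrees=True)*r
    for i in range(1,6):
        b=max(a-6*i,end)
        d=78*(np.array([np.cos(np.radians(b)),np.sin(np.radians(b)),0])-np.array([np.cos(np.radians(a)),np.sin(np.radians(a)),0]))/1000
        rows.append([*rr.inv().apply(d)[:2].round(4),round(a-b,1)])
    print(round(a,1),rows);a=max(a-30,end)
```

```text
[ 562.98455014 -222.03227489   82.73897315] [-0.82805712 -0.33249477  5.54943401] 17.79767051359662
80.26919106004004 37.14360353767715 a 117.34360353767715
yaw -52.03747907062721
37.1 [[np.float64(-0.0005), np.float64(0.0081), np.float64(6.0)], [np.float64(-0.0019), np.float64(0.0162), np.float64(12.0)], [np.float64(-0.0042), np.float64(0.024), np.float64(18.0)], [np.float64(-0.0072), np.float64(0.0316), np.float64(24.0)], [np.float64(-0.011), np.float64(0.0388), np.float64(30.0)]]
7.1 [[np.float64(-0.0005), np.float64(0.0081), np.float64(6.0)], [np.float64(-0.0019), np.float64(0.0162), np.float64(12.0)], [np.float64(-0.0042), np.float64(0.024), np.float64(18.0)], [np.float64(-0.0072), np.float64(0.0316), np.float64(24.0)], [np.float64(-0.011), np.float64(0.0388), np.float64(30.0)]]
-22.9 [[np.float64(-0.0005), np.float64(0.0081), np.float64(6.0)], [np.float64(-0.0019), np.float64(0.0162), np.float64(12.0)], [np.float64(-0.0042), np.float64(0.024), np.float64(18.0)], [np.float64(-0.0072), np.float64(0.0316), np.float64(24.0)], [np.float64(-0.011), np.float64(0.0388), np.float64(30.0)]]
-52.9 [[np.float64(-0.0005), np.float64(0.0081), np.float64(6.0)], [np.float64(-0.0019), np.float64(0.0162), np.float64(12.0)], [np.float64(-0.0042), np.float64(0.024), np.float64(18.0)], [np.float64(-0.0072), np.float64(0.0316), np.float64(24.0)], [np.float64(-0.0092), np.float64(0.0357), np.float64(27.3)]]
```

Emit:
move_arm:
  rows:
    - [-0.0005, 0.008, 0, 6, 1]
    - [-0.002, 0.016, 0, 12, 1]
    - [-0.004, 0.024, 0, 18, 1]
    - [-0.007, 0.0315, 0, 24, 1]
    - [-0.011, 0.039, 0, 30, 1]

```text
clock: 3.1
eef_pos: [577.0, -260.5, 82.7]
orientation: [0.001, 0.998, 0.067, -0.0]
ft_force: [-8.3, -1.0, 8.1]
gripper_width: 17.5
```

Emit:
move_arm:
  rows:
    - [-0.0005, 0.008, 0, 6, 1]
    - [-0.002, 0.016, 0, 12, 1]
    - [-0.004, 0.024, 0, 18, 1]
    - [-0.007, 0.0315, 0, 24, 1]
    - [-0.011, 0.039, 0, 30, 1]

```text
clock: 3.6
eef_pos: [570.9, -299.8, 82.7]
orientation: [0.0, 0.981, -0.193, -0.001]
ft_force: [-8.4, 2.9, 7.9]
gripper_width: 17.5
```

```bash
cat >> h.py <<'E'
def knob():
    s=state();p=s['eef_pos'][:2]-np.array([499,-270.5]);t=np.degrees(np.arctan2(p[1],p[0]))
    print(s['eef_pos'].round(1),s['ft_force'].round(1),s['gripper_width'].round(1),'r',np.hypot(*p).round(1),'a',(t-9.8+90).round(1));go(*s['eef_pos'])
E
python3 -c "
from h import *
knob()"
```

```text
Traceback (most recent call last):
  File "h.py", line 23, in knob
    print(s['eef_pos'].round(1),s['ft_force'].round(1),s['gripper_width'].round(1),'r',np.hypot(*p).round(1),'a',(t-9.8+90).round(1));go(*s['eef_pos'])
                                                       ^^^^^^^^^^^^^^^^^^^^^^^^
AttributeError: 'float' object has no attribute 'round'
```

Emit:
move_arm:
  rows:
    - [-0.002, 0.008, 0, 6, 1]
    - [-0.0035, 0.016, 0, 12, 1]
    - [-0.0055, 0.024, 0, 18, 1]
    - [-0.0085, 0.0315, 0, 24, 1]
    - [-0.0125, 0.039, 0, 30, 1]

```text
clock: 4.1
eef_pos: [546.1, -331.7, 82.8]
orientation: [0.0, 0.898, -0.44, 0.001]
ft_force: [-2.2, 0.6, 4.8]
gripper_width: 17.6
```

```bash
sed -i "s/s\['gripper_width'\].round(1)/round(s['gripper_width'],1)/" h.py
python3 -c "
from h import *
knob()"
```

```text
[ 546.1 -331.7   82.8] [-2.2  0.6  4.8] 17.6 r 77.2 a 27.8
shift [0. 0. 0.] twist 0 yaw -142.3 j6 108.0 clk 4.1
```

Emit:
move_arm:
  rows:
    - [-0.0003, 0.0055, 0, 4, 1]
    - [-0.001, 0.011, 0, 8, 1]
    - [-0.002, 0.016, 0, 12, 1]
    - [-0.003, 0.0215, 0, 16, 1]
    - [-0.0045, 0.0265, 0, 20, 1]

```text
clock: 4.6
eef_pos: [524.1, -343.3, 82.8]
orientation: [-0.002, 0.808, -0.589, 0.002]
ft_force: [13.7, 6.7, 0.8]
gripper_width: 17.4
```

Emit:
move_arm:
  rows:
    - [0, 0.003, 0, 2, 1]
    - [-0.0003, 0.006, 0, 4, 1]
    - [-0.0007, 0.009, 0, 6, 1]
    - [-0.001, 0.011, 0, 8, 1]
    - [-0.001, 0.011, 0, 8, 1]

```text
clock: 5.1
eef_pos: [513.4, -346.0, 82.6]
orientation: [-0.001, 0.766, -0.643, 0.002]
ft_force: [4.0, 1.9, 4.8]
gripper_width: 17.6
```

```bash
python3 -c "
from h import *
knob()
c=snap('side','s2.png')
im=c['image'][165:315,190:350,::-1];cv2.imwrite('pics/s2c.png',cv2.resize(im,(640,600),interpolation=2))"
```

```text
[ 513.4 -346.    82.6] [4.  1.9 4.8] 17.6 r 76.8 a 1.0
shift [0. 0. 0.] twist 0 yaw -170.0 j6 132.9 clk 5.1
```

View pics/s2c.png

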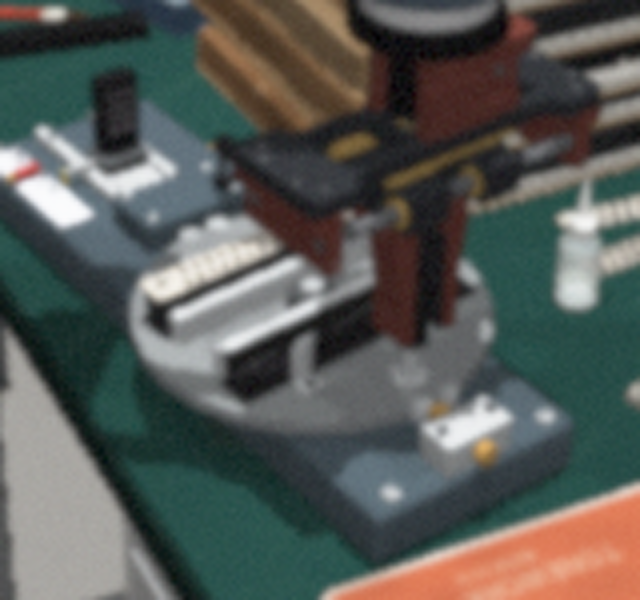

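The side view shows the comb lying along the stand's x with the knob on the -y side, close to the detent. The force peaked at about 14 N and then dropped, so the lug has been passed. I release the knob, rise and check.

Emit:
move_arm:
  rows:
    - [0, 0, 0, 0, 0.5]
    - [0, 0, 0, 0, 0.5]
    - [0, 0, 0, 0, 0.5]
    - [0, 0, 0, 0, 0.5]
    - [0, 0, -0.02, 0, 0.5]

```text
clock: 5.65
eef_pos: [509.6, -344.9, 96.8]
orientation: [0.0, 0.766, -0.643, -0.004]
ft_force: [0.6, -0.4, -0.2]
gripper_width: 44.0
```

Emit:
move_arm:
  rows:
    - [0, 0, -0.04, 0, 0.5]
    - [0, 0, -0.08, -8, 0.5]
    - [0, 0, -0.11, -16, 0.5]
    - [0, 0, -0.14, -24, 0.5]
    - [0, 0, -0.15, -32, 0.5]

```text
clock: 6.15
eef_pos: [511.8, -346.6, 254.9]
orientation: [0.001, 0.915, -0.404, 0.003]
ft_force: [0.8, -0.1, 0.3]
gripper_width: 44.1
```

```bash
python3 -c "
from h import *
knob();go(470,-190,240,-80.2)"
```

```text
[ 511.8 -346.6  254.9] [ 0.8 -0.1  0.3] 44.1 r 77.1 a -0.2
shift [0. 0. 0.] twist 0 yaw -137.7 j6 100.5 clk 6.15
shift [-0.1441 -0.0744  0.0142] twist -57.5 yaw -137.7 j6 100.5 clk 6.15
```

```bash
python3 -c "
from h import *
go(430,-150,240,-80.2)"
```

```text
shift [-0.2006 -0.0717  0.0139] twist -57.5 yaw -137.7 j6 100.5 clk 6.15
```

Emit:
move_arm:
  rows:
    - [-0.035, -0.012, 0, -8, 0.5]
    - [-0.07, -0.024, 0, -16, 0.5]
    - [-0.105, -0.036, 0, -24, 0.5]
    - [-0.14, -0.05, 0, -32, 0.5]
    - [-0.175, -0.06, 0.01, -40, 0.5]

```text
clock: 6.65
eef_pos: [438.6, -174.7, 241.6]
orientation: [0.0, 0.998, -0.067, 0.001]
ft_force: [-0.1, -0.1, 0.3]
gripper_width: 44.2
```

```bash
python3 -c "
from h import *
go(430,-150,240,-80.2)"
```

```text
shift [-0.0119 -0.0233  0.0016] twist -17.5 yaw -97.7 j6 71.9 clk 6.65
```

Emit:
move_arm:
  rows:
    - [-0.006, -0.012, 0, -8, 0.5]
    - [-0.012, -0.023, 0, -17.5, 0.5]
    - [-0.012, -0.023, 0, -17.5, 0.5]
    - [-0.012, -0.023, 0, -17.5, 0.5]

```text
clock: 7.05
eef_pos: [430.4, -151.6, 240.7]
orientation: [0.0, 0.997, 0.081, 0.0]
ft_force: [-0.1, -0.6, 0.2]
gripper_width: 43.9
```

```bash
python3 -c "
from h import *
c=snap('wrist','w3.png');go(430,-150,240,-80.2)
for p in ([465,-73.5,105],[412.4,-345,106]): print(proj(c,p))"
```

```text
shift [-0.0001 -0.0018  0.0005] twist -0.5 yaw -80.7 j6 57.1 clk 7.1
(np.float64(180.23943657617644), np.float64(140.53850759970965))
(np.float64(423.35678452418165), np.float64(229.5080274307323))
```

View pics/w3.png

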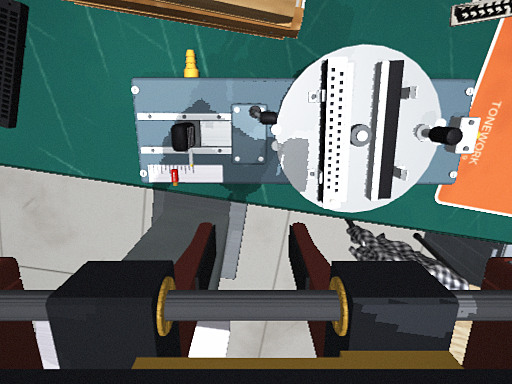

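The table is now turned. The comb row (340,60–205) is at the microphone (262,117), and the knob (445,135) is on the -y side by the detent block. The grip top is at (180,137), the yellow pointer near (191,160) and the red index at (174,177). Next I measure the angle and the slide.

```bash
python3 - <<'E'
from h import *
c=snap('wrist');im=c['image'].astype(int);r,g,b=im[...,0],im[...,1],im[...,2]
psi=np.radians(9.8)
def st(p,O=np.array([499,-270.5])):
    d=p[:2]-O;return np.array([d[0]*np.cos(psi)+d[1]*np.sin(psi),-d[0]*np.sin(psi)+d[1]*np.cos(psi)]).round(1)
m=(r>140)&(g<80)&(b<80);v,u=np.nonzero(m[160:192,160:190]);u=u+160;v=v+160
print('index px',u.min(),u.max(),v.min(),v.max(),'stand',st(onz(c,u.mean(),v.mean(),43)))
print('idx y range',[st(onz(c,q,v.mean(),43))[1] for q in (u.min()-.5,u.max()+.5)])
m=(r>150)&(g>120)&(b<110);v,u=np.nonzero(m[140:185,175:205]);print('yellow',sorted(zip(u+175,v+140))[:30])
print('grip top',st(onz(c,181,137,105)),onz(c,181,137,105),'hub',st(onz(c,360,134,62)),'knob',st(onz(c,457,135,106)))
cn=[onz(c,*p,36) for p in ((132,79),(138,183))];print('corners',[st(p) for p in cn])
# dark strip edge of comb: left/right white plate edges
w=((im.min(2)<60)).astype(np.uint8)
for row in (75,95,115,140,160,180,195): print(row,np.nonzero(w[row,365:410])[0]+365)
E
python3 -c "
import cv2
im=cv2.imread('pics/w3.png');cv2.imwrite('pics/w3c.png',cv2.resize(im[110:200,130:265],None,fx=5.5,fy=5.5,interpolation=2))"
```

```text
index px 170 177 169 181 stand [-47.5 226. ]
idx y range [np.float64(231.3), np.float64(221.3)]
yellow [(np.int64(175), np.int64(183)), (np.int64(175), np.int64(184)), (np.int64(176), np.int64(183)), (np.int64(191), np.int64(165)), (np.int64(191), np.int64(166)), (np.int64(192), np.int64(164))]
grip top [  3.6 198.6] [468.71274129 -74.19174118 105.        ] hub [1.5 4. ] knob [  3.3 -76.7]
corners [array([ 65. , 267.5]), array([-60.4, 275. ])]
75 [389 390 391 392 393 394 395 396 397 398 399 400 401]
95 [387 388 389 390 391 392 393 394 395 396 397 398 399 400 408]
115 [385 386 387 388 389 390 391 392 393 394 395 396 397]
140 [383 384 385 386 387 388 389 390 391 392 393 394 395]
160 [381 382 383 384 385 386 387 388 389 390 391 392 393]
180 [380 381 382 383 384 385 386 387 388 389 390 391]
195 [378 379 380 381 382 383 384 385 386 387 388 389 402 403 404 405 406 407
 408 409]
```

View pics/w3c.png

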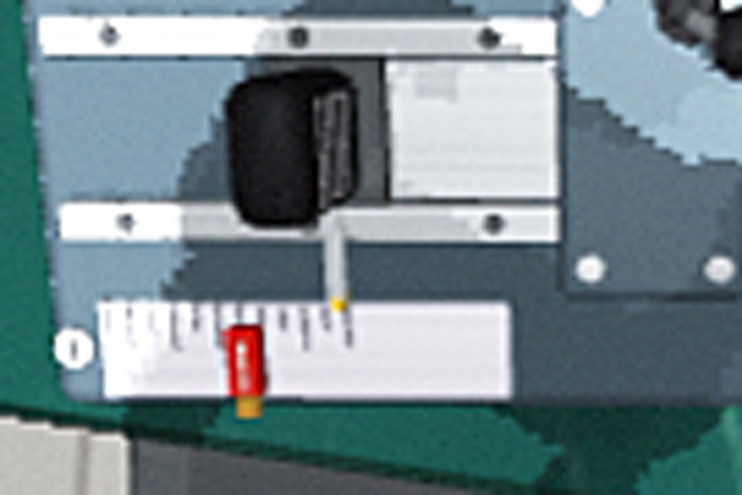

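Run:
```python
from h import *
c=snap('wrist');psi=np.radians(9.8)
def st(p,O=np.array([499,-270.5])):
    d=p[:2]-O;return np.array([d[0]*np.cos(psi)+d[1]*np.sin(psi),-d[0]*np.sin(psi)+d[1]*np.cos(psi)]).round(1)
print('pointer',st(onz(c,191.3,165.2,39)),'idx',st(onz(c,130+246/5.5,110+352/5.5,44)),st(onz(c,130+247/5.5,110+378/5.5,44)))
A=onz(c,395,75,80);B=onz(c,383.5,195,80);print('comb dir deg',np.degrees(np.arctan2(*(A-B)[[1,0]])), 'len', np.linalg.norm(A-B))
# chest rails: upper rail line vs -- stand y direction from rail top edges
A=onz(c,130+40/5.5,110+20/5.5,36);B=onz(c,130+555/5.5,110+20/5.5,36);print('rail',np.degrees(np.arctan2(*(A-B)[[1,0]])))
A=onz(c,133,81,36);B=onz(c,473,82,36);print('chest',np.degrees(np.arctan2(*(A-B)[[1,0]])))
go(467,-73.5,76,-80.2)
```

```text
pointer [-37.2 204. ] idx [-47.3 224.4] [-53.3 224.7]
comb dir deg 11.167696294732906 len 128.3849458045173
rail 99.32481333145181
chest 99.16536728303005
shift [ 0.0488 -0.0715  0.1644] twist -0.5 yaw -80.7 j6 57.0 clk 7.2
```

Emit:
move_arm:
  rows:
    - [0.024, -0.035, 0, 0, 0.5]
    - [0.048, -0.07, 0.04, 0, 0.5]
    - [0.048, -0.07, 0.085, 0, 0.5]
    - [0.048, -0.07, 0.1, 0, 0.5]
    - [0.048, -0.07, 0.1, 0, 0.5]

```text
clock: 7.7
eef_pos: [464.6, -74.6, 137.6]
orientation: [-0.001, 0.997, 0.082, -0.003]
ft_force: [-0.6, -0.1, -0.1]
gripper_width: 43.5
```

Run:
```python
from h import *
c=snap('wrist','w4.png');print(state()['eef_pos']);go(467,-73.5,70,-80.7)
```

```text
[465.72968694 -75.06866104 140.49774305]
shift [ 0.0016 -0.0013  0.0705] twist 0.1 yaw -80.6 j6 67.4 clk 7.75
```

View pics/w4.png

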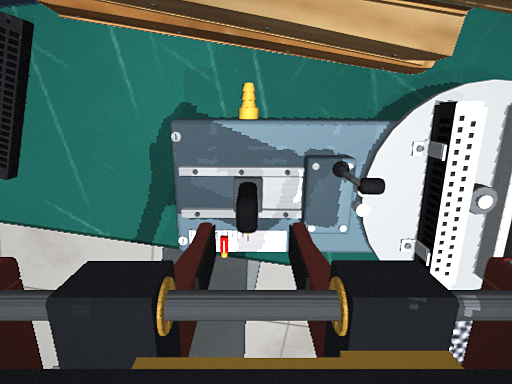

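The grip (247,205) is centred between the fingers, with the pointer at about (248,237) and the index at (223.5,243) next to it. This is a good view for measuring the travel.

```bash
python3 - <<'E'
from h import *
c=snap('wrist');psi=np.radians(9.4);im=c['image'].astype(int);r,g,b=im[...,0],im[...,1],im[...,2]
def st(p,O=np.array([499,-270.5])):
    d=p[:2]-O;return np.array([d[0]*np.cos(psi)+d[1]*np.sin(psi),-d[0]*np.sin(psi)+d[1]*np.cos(psi)]).round(1)
m=(r>130)&(g<90)&(b<90);v,u=np.nonzero(m[228:265,214:234]);u=u+214;v=v+228
for k in np.unique(v): print(k,u[v==k].min(),u[v==k].max())
U=(u.min()+u.max())/2;print('index',st(onz(c,u.mean(),v.mean(),43)))
m=(r>130)&(g>100)&(b<100);v,u=np.nonzero(m[225:260,236:262]);print('ptr',list(zip(u+236,v+225)), st(onz(c,u.mean()+236,v.max()+225,39)) if len(u) else '')
E
python3 -c "
import cv2
im=cv2.imread('pics/w4.png');cv2.imwrite('pics/w4c.png',cv2.resize(im[220:265,185:290],None,fx=7,fy=7,interpolation=0))"
```

```text
236 220 220
237 222 225
238 220 226
239 220 226
240 220 227
241 220 227
242 220 227
243 220 227
244 220 227
245 220 227
246 220 227
247 220 227
248 220 227
249 220 227
250 220 226
251 220 226
252 220 227
index [-49.7 225.2]
ptr [(np.int64(246), np.int64(233)), (np.int64(247), np.int64(233)), (np.int64(247), np.int64(234)), (np.int64(247), np.int64(235))] [-42.  202.7]
```

View pics/w4c.png

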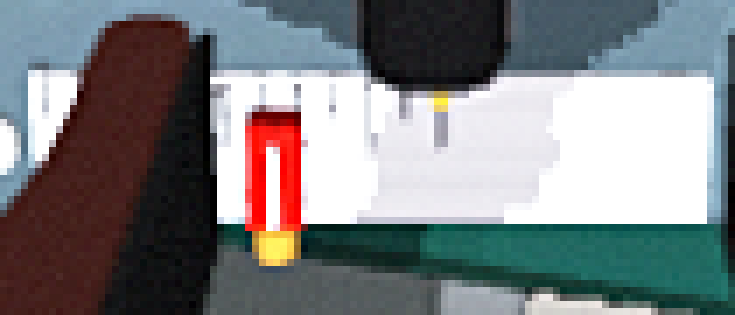

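Emit:
move_arm:
  rows:
    - [0.001, -0.001, 0.03, 0, 0.5]
    - [0.001, -0.001, 0.06, 0, 0.5]
    - [0.001, -0.001, 0.07, 0, 0.5]
    - [0.001, -0.001, 0.07, 0, 1]
    - [0.001, -0.001, 0.07, 0, 1]
  force: 40

```text
clock: 8.3
eef_pos: [468.1, -73.9, 73.1]
orientation: [0.001, 0.997, 0.082, 0.002]
ft_force: [0.1, 0.4, 0.7]
gripper_width: 31.3
```

Emit:
move_arm:
  rows:
    - [0, 0, 0, 0, 1]
    - [0, 0, 0, 0, 1]
    - [0, 0, 0, 0, 1]

```text
clock: 8.6
eef_pos: [467.7, -70.1, 73.0]
orientation: [-0.003, 0.997, 0.083, 0.001]
ft_force: [-3.4, 12.4, 6.0]
gripper_width: 16.1
```

Held, width 16.1. Crop: index middle at 273 and pointer at 441, with 5 mm ticks about 35 px apart, so the travel needed is about 22.6 mm. I'll pull gradually.

Emit:
move_arm:
  rows:
    - [0, -0.006, 0, 0, 1]
    - [0, -0.012, 0, 0, 1]
    - [0, -0.017, 0, 0, 1]
    - [0, -0.022, 0, 0, 1]
    - [0, -0.022, 0, 0, 1]

```text
clock: 9.1
eef_pos: [464.9, -53.1, 73.0]
orientation: [0.002, 0.997, 0.082, 0.002]
ft_force: [2.8, -7.5, 3.3]
gripper_width: 15.9
```

Run:
```python
from h import *
s=state();d=s['eef_pos']-np.array([467.7,-70.1,73]);print(s['eef_pos'],s['ft_force'],d[:2]@[-.163,.987])
```

```text
[464.94027338 -53.13982755  73.04068675] [ 2.83052912 -7.47387211  3.26390606] 17.18952564702821
```

Emit:
move_arm:
  rows:
    - [0, -0.003, 0, 0, 1]
    - [0, -0.005, 0, 0, 1]
    - [0, -0.0055, 0, 0, 1]
    - [0, -0.0055, 0, 0, 1]

```text
clock: 9.5
eef_pos: [464.2, -48.3, 73.0]
orientation: [0.003, 0.997, 0.082, 0.002]
ft_force: [2.8, -9.4, 3.7]
gripper_width: 15.6
```

Run:
```python
from h import *
s=state();d=s['eef_pos']-np.array([467.7,-70.1,73]);print(s['eef_pos'],s['ft_force'],d[:2]@[-.163,.987])
a=snap('scene');b=snap('side');w=snap('wrist')
A=cv2.resize(a['image'][205:245,255:315,::-1],(420,280),interpolation=2)
B=cv2.resize(b['image'][180:250,170:245,::-1],(300,280),interpolation=2)
W=cv2.resize(w['image'][190:270,180:320,::-1],(560,320),interpolation=2)
im=np.zeros((600,720,3),np.uint8);im[:280,:420]=A;im[:280,420:]=B;im[280:,:560]=W
cv2.imwrite('pics/m.png',im)
```

```text
[464.18669539 -48.29204795  73.03185523] [ 2.83771119 -9.39869091  3.67728687] 22.097117328179973
```

View pics/m.png

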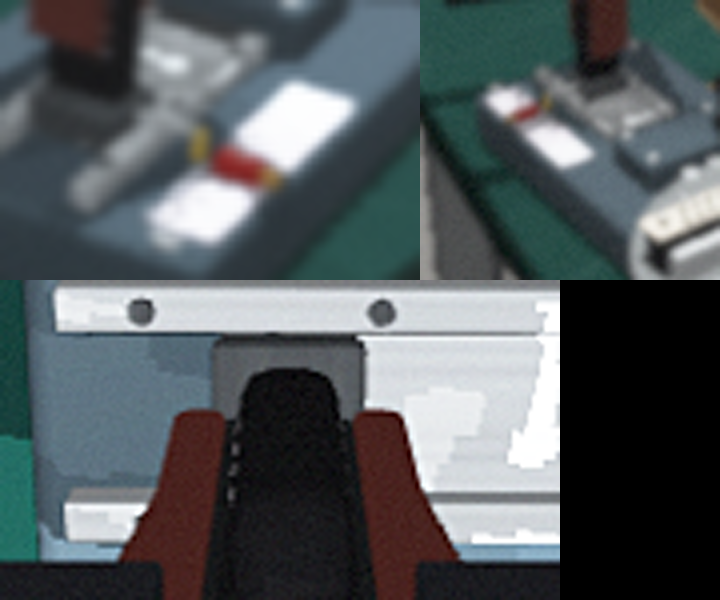

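The scene crop shows the yellow pointer tip (200,145), the red index (240,165) and its yellow clamp end (272,180) in one line across the scale. I'll check that numerically, with no more pictures.

Run:
```python
from h import *
psi=np.radians(9.5)
def st(p):
    d=p[:2]-np.array([499,-270.5]);return np.array([d[0]*np.cos(psi)+d[1]*np.sin(psi),-d[0]*np.sin(psi)+d[1]*np.cos(psi)]).round(1)
def sub(im):
    f=im.astype(int);return f[...,0],f[...,1],f[...,2]
for n,(v0,v1,u0,u1) in {'scene':(215,240,278,300),'side':(195,215,188,206)}.items():
    c=snap(n);r,g,b=sub(c['image'])
    for name,m,z in (('red',(r>110)&(g<80)&(b<80),40),('yel',(r>110)&(g>75)&(b<75)&(r-b>60),39)):
        v,u=np.nonzero(m[v0:v1,u0:u1]);u=u+u0;v=v+v0
        if name=='red': print(n,'red',u.mean(),v.mean(),len(u),st(onz(c,u.mean(),v.mean(),z)))
        else: print(n,'yel',[(int(x),int(y),st(onz(c,x,y,z)).tolist()) for x,y in zip(u,v)])
s=state();print(s['clock'],s['eef_pos'],s['ft_force'])
# detent check: knob & hub in side view via wrist not visible; knob mask in side
c=snap('side');k=cv2.cvtColor(c['image'],cv2.COLOR_RGB2GRAY)
O=np.array([499,-270.5]);
for a in (0,.1,.2):
    t=psi+a-np.pi/2;p=[O[0]+78*np.cos(t),O[1]+78*np.sin(t),98];u,v=proj(c,p);row=k[int(v),int(u)-14:int(u)+15];print(a,round(u,1),round(v,1),(int(u)-14+np.nonzero(row<60)[0]).tolist())
```

```text
scene red 288.1904761904762 228.42857142857142 21 [-50.4 226.5]
scene yel [(283, 225, [-34.1, 218.5]), (283, 226, [-36.0, 222.2]), (292, 229, [-57.4, 222.7]), (292, 230, [-59.2, 226.3]), (293, 230, [-61.0, 225.1])]
side red 196.55555555555554 207.88888888888889 9 [-51.5 226.6]
side yel []
9.75 [464.16380694 -48.32807949  73.00578579] [ 2.99785676 -8.93792813  3.37970308]
0 293.8 240.3 [279, 280, 281, 282, 283, 284, 285, 286, 287, 288, 289, 290, 291, 292, 293, 294, 295, 296]
0.1 296.7 238.9 [282, 283, 284, 285, 286, 287, 288, 289, 290, 291, 292, 293, 294, 295, 296, 301, 302, 303, 304]
0.2 299.3 237.3 [285, 286, 287, 288, 289, 290, 291, 292, 293, 294, 295, 301, 302, 303, 304, 305, 306]
```

Emit:
move_arm:
  rows:
    - [0, -0.001, 0, 0, 1]
    - [0, -0.001, 0, 0, 1]
    - [0, -0.001, 0, 0, 1]

```text
clock: 10.1
eef_pos: [464.0, -47.5, 73.1]
orientation: [0.003, 0.997, 0.082, 0.002]
ft_force: [2.0, -8.2, 3.3]
gripper_width: 15.9
```

Run:
```python
from h import *
psi=np.radians(9.5)
def st(p):
    d=p[:2]-np.array([499,-270.5]);return np.array([d[0]*np.cos(psi)+d[1]*np.sin(psi),-d[0]*np.sin(psi)+d[1]*np.cos(psi)]).round(1)
c=snap('scene');im=np.mean([snap('scene')['image'].astype(float) for _ in range(3)],0)
sc=np.clip(im[...,0]-im[...,2]-15,0,None)
print((sc[221:236,279:298]).astype(int))
print((im[221:236,279:298,1]).astype(int))
v,u=np.mgrid[222:230,280:286];w=sc[222:230,280:286]
U,V=(u*w).sum()/w.sum(),(v*w).sum()/w.sum();print('ptr',U,V,st(onz(c,U,V,39)))
# predicted px of pointer at given stand offset, and of index's body centre
s=state();d=s['eef_pos']-np.array([467.7,-70.1,73]);print(s['clock'],s['ft_force'],d[:2]@[-.163,.987])
```

```text
[[ 0  0  0  0  0  0  0  0  0  0  0  0  0  0  0  0  0  0  0]
 [ 0  0  0  0  0  0  0  0  0  0  0  0  0  0  0  0  0  0  0]
 [ 0  0  0  0  4  0  0  0  0  0  0  0  0  0  0  0  0  0  0]
 [ 0  0  0  6 28 12  0  0  0  0  0  0  0  0  0  0  0  0  0]
 [ 0  0  0 23 49 23  0  0  0  0  0  0  0  0  0  0  0  0  0]
 [ 0  0  0 35 56 28  9 31 41 30  7  0  0  0  0  0  0  0  0]
 [ 0  0  0 28 38 18 30 62 72 64 46 33 20  0  0  0  0  0  0]
 [ 0  0  0  0  0  0 30 67 78 77 74 71 61 34  1  0  0  0  0]
 [ 0  0  0  0  0  0 18 50 67 74 76 78 74 64 44 13  0  0  0]
 [ 0  0  0  0  0  0  0  9 30 40 52 63 63 60 56 34  0  0  0]
 [ 0  0  0  0  0  0  0  0  0  0  7 22 28 28 31 21  0  0  0]
 [ 0  0  0  0  0  0  0  0  0  0  0  0  0  0  0  0  0  0  0]
 [ 0  0  0  0  0  0  0  0  0  0  0  0  0  0  0  0  0  0  0]
 [ 0  0  0  0  0  0  0  0  0  0  0  0  0  0  0  0  0  0  0]
 [ 0  0  0  0  0  0  0  0  0  0  0  0  0  0  0  0  0  0  0]]
[[155 142 126 112  99  90  95 105 111 113 119 148 202 239 250 253 254 254
  254]
 [155 148 132 114  95  80  79  94 108 124 157 206 239 249 252 252 253 253
  253]
 [137 135 131 127 114  92  77  82 109
[... 432 characters left out ...]
2 232 231
  192]
 [ 65  69  91 121 132 112  81  57  44  41  39  41  56  90 127 150 172 170
  132]
 [ 77 106 138 159 162 157 141 107  84  73  59  50  59  88 110 112 113 110
   91]
 [121 165 189 205 222 229 219 186 170 152 120  98  93  98 100  91  82  78
   71]
 [167 196 215 234 243 246 246 242 238 226 195 168 141 116  92  75  66  62
   61]
 [197 216 234 243 243 246 250 250 249 247 239 214 154 105  76  63  58  56
   55]
 [231 230 241 248 248 249 250 251 250 249 242 206 132  81  64  57  54  54
   54]
 [239 235 242 250 251 250 251 251 250 244 222 161 101  69  58  54  53  53
   54]]
ptr 283.37405731523376 226.05656108597285 [-36.8 222. ]
10.3 [ 2.77265576 -9.10843348  2.53283921] 22.9682209340236
```

Run:
```python
from h import *
psi=np.radians(9.5)
def st(p):
    d=p[:2]-np.array([499,-270.5]);return np.array([d[0]*np.cos(psi)+d[1]*np.sin(psi),-d[0]*np.sin(psi)+d[1]*np.cos(psi)]).round(1)
def wd(p): return np.array([499+p[0]*np.cos(psi)-p[1]*np.sin(psi),-270.5+p[0]*np.sin(psi)+p[1]*np.cos(psi),p[2]])
for n,f in (('scene','a.png'),('side','s2.png')):
    c=snap(n);now=np.mean([snap(n)['image'].astype(float) for _ in range(6)],0);old=cv2.imread('pics/'+f)[:,:,::-1].astype(float)
    for tag,im,y in (('shut',old,201),('now',now,223.5)):
        sc=np.clip(im[...,0]-im[...,2]-12,0,None)*(im[...,1]>.62*im[...,0])
        u0,v0=np.round(proj(c,wd((-38,y,39)))).astype(int)
        v,u=np.mgrid[v0-3:v0+4,u0-3:u0+4];w=sc[v0-3:v0+4,u0-3:u0+4]
        if w.sum()>0: U,V=(u*w).sum()/w.sum(),(v*w).sum()/w.sum();print(n,tag,(u0,v0),U.round(1),V.round(1),w.sum().round(),st(onz(c,U,V,39)))
    for z in (39,41,43):
        sc=np.clip(now[...,0]-now[...,2]-15,0,None)*(now[...,1]<.6*now[...,0]);u0,v0=np.round(proj(c,wd((-48,225,41)))).astype(int)
        v,u=np.mgrid[v0-5:v0+6,u0-8:u0+9];w=sc[v0-5:v0+6,u0-8:u0+9];print(n,'idx',z,st(onz(c,(u*w).sum()/w.sum(),(v*w).sum()/w.sum(),z)))
s=state();print(s['clock'],s['eef_pos'],s['ft_force'])
```

```text
scene shut (np.int64(288), np.int64(222)) 288.0 220.5 196.0 [-34.3 195.7]
scene now (np.int64(284), np.int64(227)) 283.5 226.3 467.0 [-37.4 222.6]
scene idx 39 [-49.7 224.4]
scene idx 41 [-51.1 227.5]
scene idx 43 [-52.5 230.5]
side shut (np.int64(207), np.int64(211)) 205.7 209.0 49.0 [-35.2 210.4]
side now (np.int64(202), np.int64(207)) 200.4 205.7 250.0 [-37.9 231.5]
side idx 39 [-50.7 228.3]
side idx 41 [-52.2 225.4]
side idx 43 [-53.7 222.5]
11.0 [464.03500845 -47.46742337  73.02944279] [ 2.42446473 -9.37015942  3.24767762]
```

```bash
python3 -c "
from h import *
env.close_job();s=state();print(s['clock'],s['eef_pos'],s['gripper_width'])"
```

```text
the job is handed in; nothing more can be done
the job is handed in; nothing more can be done
```

I turned the table by its knob from about 117° to its 0 detent and let go. I then pulled the air slide out about 23 mm to the red index and handed the job in at about 11 s, still holding it.

**Table:**
- The force at the knob peaked at about 15 N at the lug, then dropped as it passed.
- After letting go, the wrist picture showed the comb at the microphone and the knob by the detent block.
- The measured table angle was 1.3–2° off zero. I put that down to camera error, because the detent centres the table to about 0.6°. I did not confirm the click-in any other way.

**Slide:**
- **Travel needed:** the closest wrist view put the index 22.5–23 mm out. An earlier, farther wrist view gave 20.5 mm.
- **Travel reached:** the tool had moved 23.0 mm, and the pull of about 9.5–10 N fits the spring at that travel.
- **Camera check:** the two fixed cameras disagreed, with the pointer about 5 mm short in the scene view and about 6 mm past in the side view. These errors are opposite and depend on assumed heights; averaged, the pointer is about 0.5 mm from the index. I relied on the wrist view.

My moves did not touch the loose things on the desk. I took no separate final picture of them, and handing in gave no verdict.

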